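# Refit the top shelf of a jar display stand

## Robot

A 6-joint arm with a two-finger parallel gripper is mounted at the origin on the work surface. World frame = base frame: x ahead of the robot, y to its left, z up, the work surface at z = 0. Lengths are in m, angles in rad, forces in N, time in s.
With the tool pointing down it reaches from about 0.275 to 0.85 m from the base axis. Payload 5.2 kg.
Tool frame: the origin (TCP) lies between the finger pads; the fingertips stand 25 mm ahead of it and the grasp point (between the pads) lies 6 mm ahead of it; z points along the fingers, y is the line along which they close (so a half turn about z gives the same grasp; the last joint's range is limited). The gripper opens to 85 mm and grips with 20 to 120 N. Pads are 22 mm wide; open, the fingers measure 114 mm over their backs; the gripper's body (76 mm by 85 mm) begins 54 mm behind the grasp point. The pads swing forward as they close: fully open they stand 13 mm farther back than shut.
Start: joints at [0.953, 0.259, 1.535, -0, 1.348, -0.203], TCP at [0.222, 0.503, 0.256] pointing down, gripper open.
Joint ranges: [-3.14, 3.14], [-0.91, 2.08], [0.19, 2.58], [-1.22, 4.36], [0.22, 2.71], [-3.12, 3.12]. Speed limits (rad/s): [2.57, 2.57, 3.14, 3.14, 3.14, 3.14].

## Interface

Orientations are given as a rotation vector (axis times angle).
In Python, from cell import robot gives the robot as it stands. The module is installed in compiled form; this text tells all that it offers.
- The arm moves only by the tool servo_tool, never from a script. Its argument "increments" is a list of rows, each an object of numbers: "x", "y", "z": the shift along the tool's x, y, z in m; "ax", "ay", "az": the turn, a rotation vector about the tool's x, y, z in degrees. A call has 1 to 20 rows; each row shifts and turns the commanded pose from where the row before left it, along the tool's axes as they then stand; what a row does not reach is not made up. A row lasts 1/12 s, in which the tool goes at most 41.7 mm and 7.16 degrees, less where a joint would pass 70% of its speed; a pose out of reach is approached as far as the arm can. A call is refused whole if a number of a shift passes 0.0417 or a number of a turn 7.16, either way. A call with a gripper value outside its range is refused whole. "grip" is the closure, from -1 (fully open) to 1 (shut), so that 0 is half open, set as the call begins (left out, the last holds). The fingers move at their own pace and stop on an object; "squeeze" is the grip in N (left out, the last holds). Time passes only in rows, so rows that do not move let the fingers close. It gives the time, the measured TCP pose, the force, the opening and the grip force at its end, in the units of the state.
- robot.get_state(): the state, without advancing time (a new reading comes with each control period).
- robot.get_image(name): name is "scene" or "top" or "wrist"; returns a dict with "image" (480x640x3 uint8, blue, green, red), "intrinsics" (3x3 intrinsics, pixels), "dist_coeffs" ([k1, k2, p1, p2, k3] as OpenCV has them; the pictures are not rectified), "R" (3x3) and "t" (3): a world point X has camera coordinates R X + t; the wrist camera has in their place "tool_from_camera" (4x4, takes a point from camera to tool coordinates, whose origin is the TCP and whose axes are the flange's). Camera axes: x right, y down, z forward; pixel columns grow to the right and rows downward; lengths in m; the calibration is good to about 2 mm. A picture is of the moment at which its call begins: read the wrist's pose just before it. There is no depth.
- robot.sign_off(): hands the job in; it is judged then, once.
The state is a dict: "time_s": time; "joint_positions": joint angles; "joint_velocities": joint speeds; "joint_torque": joint torques, N m; "tool_pos": TCP position; "ee_rot": TCP orientation; "contact_force": force on the tool from outside, world axes, zero at the start; "ft_torque": the same for the moment, N m; "width": finger opening in m; "finger_force": force on a finger pad.
Only numpy, scipy, OpenCV 4.12 (cv2) and the standard library are available. Lean on these libraries where they do the work, as an engineer would, in place of code of your own. Each camera call takes 0.05 s, during which the arm holds its last target. There are 200 camera calls.

## Task

The top shelf of the little jar stand has been taken out and lies on the counter: put it back across the stand's two top brackets, which may be clipped in higher or lower, so feel for them. It only goes in aslant: slip one long edge in under the two lips at the back of the brackets, slide it back, then let the front edge down gently behind the two front nibs, so that the shelf lies flat on both brackets, and let go. Do not shove the stand out of its place, let the shelf fall, or disturb the jars and the carton.

Things in the scene. Friction and masses are not known exactly. Their poses are not given: they have to be found in the camera images.
- shelf: Loose slatted wooden shelf lying right way up on the counter: 126 (x) by 200 (y) by 28 high (z) mm, 0.15 to 0.25 kg, balanced about its middle. Origin: centre of its underside. It lies on two battens along x (|x| to 55, |y| 52 to 66, z 0 to 16), to which the slats are screwed. It is symmetrical: either long edge may go to the back, but the battens stay below.
- slat_mid (a point): Centre of the top of the shelf's middle slat (z = 28 on the shelf; axes as the shelf's). All three slats run along y over the full 200 mm, z 16 to 28 mm (12 thick): the middle one x -13 to 13, the outer ones |x| 43 to 63. The slots between (|x| 13 to 43, 30 mm wide) are open for fingers, so the middle slat can be gripped across its 26 mm.
- stand: Two-tier jar stand of grey steel bars, 3 to 4 kg with its brackets, loose on the counter (a sideways push over 15 N may shift it). Origin: on the counter under the middle of the empty top tier; +x is its front (lower tier, away from the robot), y along its width. Extent x -120 to 185, |y| to 109, z to 168 mm. The lower slatted tier (top z = 40, x 78 to 182) carries two jars.
- upright_left (a point): Top of the stand's left slotted upright, 16 mm square: x -77.5, y 101, z 168 mm on the stand. A bracket juts forward from each upright at |y| 80 to 109. Both are clipped in at one height, not told: the ledge tops lie somewhere from z 100 to 130. Between the brackets is an open gap 160 wide, for the battens. Home, the shelf's origin is near x 0, y 0, 16 mm below the ledge tops.
- upright_right (a point): Top of the right upright: x -77.5, y -101, z 168 mm. Each bracket: level ledge x -65.5 to 65.5, |y| 80 to 105; side flange at |y| 105, 10 high; front nib at x 65.5, 10 high; back plate at x -65.5 with a 4 thick lip reaching over the ledge to x -51.5, its underside 18 above the ledge. A level shelf cannot pass; with its front raised 7 to 14 degrees the back edge goes under the lips.
- jar_left: Small honey jar, 52 mm diameter, 62 high, on the left (+y) half of the stand's lower tier; origin at the centre of its base. Leave alone.
- jar_right: Small jam jar of the same size on the right (-y) half of the lower tier; origin at the centre of its base. Leave alone.
- carton: Upright white carton, 44 by 80 by 150 mm high, on the counter to the robot's far left; origin at the centre of its base. Leave alone.
- pickle_jar: Jar with a wide lid, 76 mm diameter, 95 high, on the counter to the far right; origin at the centre of its base. Leave alone.
Mind the look-alikes: they are no part of the job. There is more than one size of the shelf; the job needs the larger.

How it is judged:
At the end, for the whole second after the job is handed in: The shelf lies released and at rest across both brackets, under the lips and behind the nibs: origin within 6 mm front to back and 8 mm sideways of the tier's middle, 81 to 118 mm above the stand's foot, level within 0.03 rad and square to the stand within 0.09 rad (x of shelf in the frame of stand between -0.006 and 0.006 m and y of shelf in the frame of stand between -0.008 and 0.008 m and z of shelf in the frame of stand between 0.081 and 0.118 m and angle between shelf's own z axis and vertical below 0.03 rad and angle between the x axis of shelf and the x axis of stand, either way round below 0.09 rad and linear speed of shelf below 0.02 m/s and angular speed of shelf below 0.1 rad/s and contact force between the fingers and shelf below 0.05 N); the robot touches nothing.
It fails at once if the stand shoved more than 15 mm from its place or tipped up (distance of stand from where it was at the start of the episode above 0.015 m or angle between stand's own z axis and vertical above 0.08 rad).
It fails at once if the shelf let fall (over 0.35 m/s with no finger on it) (contact force between the fingers and shelf below 0.05 N and linear speed of shelf above 0.35 m/s).
It fails at once if a jar on the lower tier moved more than 25 mm or knocked over (distance of any of jar_left, jar_right from where it was at the start of the episode above 0.025 m or angle between any of jar_left, jar_right's own z axis and vertical above 0.4 rad).
It fails at once if the carton or the pickle jar moved more than 25 mm or knocked over (distance of any of carton, pickle_jar from where it was at the start of the episode above 0.025 m or angle between any of carton, pickle_jar's own z axis and vertical above 0.4 rad).
It also fails if it takes over 48 s, if anything falls off the work surface, if the arm or the gripper's body presses on something with over 40 N, if the wrist force passes 120 N, or if a joint passes its speed limit or range.

## Working session

There is one attempt and no reset: what is moved stays moved. The work goes in short steps, Python scripts to look and compute and a tool call to move; the robot and the scene stay as the last step left them, time stands still between calls to the robot, and variables do not carry over. Pictures are saved under pics/ and viewed, at most 10 in all, crops included, and the job is handed in when it is done.

Besides the shell and the picture viewer there is one more tool, called after "Call:" by a JSON object that holds its "name" and its "arguments", one argument or row to a line. servo_tool: Moves the arm, as the interface text tells. Its arguments: {"type":"object","properties":{"increments":{"type":"array","items":{"type":"object","properties":{"x":{"type":"number"},"y":{"type":"number"},"z":{"type":"number"},"ax":{"type":"number"},"ay":{"type":"number"},"az":{"type":"number"}}}},"grip":{"type":"number"},"squeeze":{"type":"number"}},"required":["increments"]}

```bash
mkdir -p pics
python3 - <<'E'
from cell import robot
import cv2,numpy as np,pickle
s=robot.get_state();print(s['tool_pos'],s['ee_rot'],s['contact_force'],s['width'],s['time_s'])
d={}
for n in("scene","top"):
    r=robot.get_image(n);d[n]=r;cv2.imwrite(f"pics/{n}0.png",r["image"]);print(n,r["intrinsics"],r["dist_coeffs"],r["R"],r["t"])
pickle.dump(d,open("cams.pkl","wb"))
E
```

```text
[0.22136363 0.50296162 0.25546632] [-6.46800487e-01 -3.07355774e+00  2.65639786e-03] [ 0.81108156  1.04844804 -0.165092  ] 0.08592099358526403 0.0
scene [[470.27515001   0.         318.43786375]
 [  0.         470.27515001 241.62244135]
 [  0.           0.           1.        ]] [-0.08098804  0.          0.          0.          0.        ] [[ 0.65050501  0.75913943 -0.02346403]
 [ 0.41320719 -0.37966012 -0.82771856]
 [-0.63726215  0.52873956 -0.56065268]] [-0.3629311  -0.12563761  1.92651733]
top [[489.13436712   0.         313.20680783]
 [  0.         489.13436712 235.37843508]
 [  0.           0.           1.        ]] [-0.03320778  0.          0.          0.          0.        ] [[ 0.01203428 -0.99987732 -0.01002595]
 [-0.99271204 -0.01074447 -0.12003071]
 [ 0.11990826  0.01139737 -0.99271955]] [0.0199522  0.565931   1.48110949]
```

View pics/scene0.png

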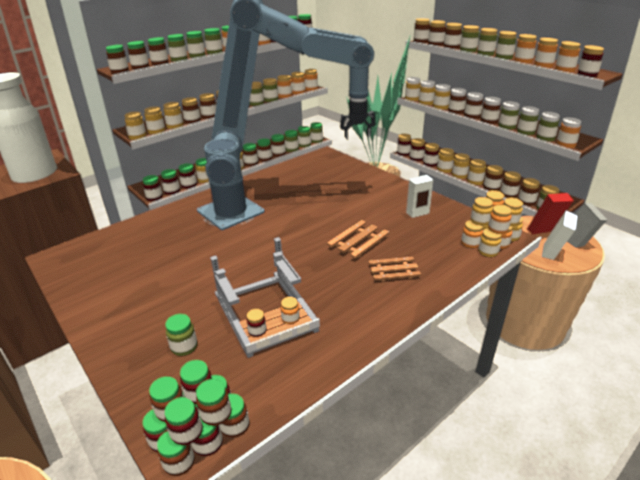

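View pics/top0.png

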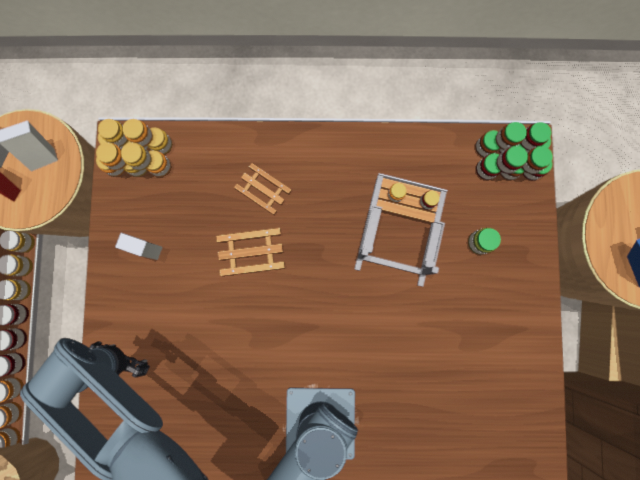

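The top view shows the larger shelf at about (251,252), the smaller look-alike at (263,188), and the stand around (403,228) with upright tops near (359,266) and (422,281). The carton is at (135,246) and the pickle jar at (486,240).

```bash
cat > h.py <<'E'
import cv2,numpy as np,pickle
def ray(c,px):
    u=cv2.undistortPoints(np.array(px,float).reshape(-1,1,2),c["intrinsics"],np.array(c["dist_coeffs"]))[:,0]
    R=np.array(c["R"]);t=np.array(c["t"]);d=np.c_[u,np.ones(len(u))]@R
    return -R.T@t,d
def plane(c,px,z):
    o,d=ray(c,px);return o+d*((z-o[2])/d[:,2])[:,None]
def proj(c,X):
    return cv2.projectPoints(np.array(X,float).reshape(-1,3),cv2.Rodrigues(np.array(c["R"]))[0],np.array(c["t"]),c["intrinsics"],np.array(c["dist_coeffs"]))[0][:,0]
def wristcam(r,s):
    from scipy.spatial.transform import Rotation as Ro
    T=np.eye(4);T[:3,:3]=Ro.from_rotvec(s["ee_rot"]).as_matrix();T[:3,3]=s["tool_pos"]
    M=np.linalg.inv(T@np.array(r["tool_from_camera"]));r["R"]=M[:3,:3];r["t"]=M[:3,3];return r
E
python3 - <<'E'
from h import *
d=pickle.load(open("cams.pkl","rb"))
c=d["top"];im=c["image"]
hsv=cv2.cvtColor(im,cv2.COLOR_BGR2HSV)
m=cv2.inRange(hsv,(5,90,140),(22,255,255));m[:, :200]=0;m[:,300:]=0;m[:215]=0;m[290:]=0
n,l,st,ce=cv2.connectedComponentsWithStats(m)
pts=np.argwhere(m>0)[:,::-1].astype(np.float32);print(st[1:],len(pts))
box=cv2.minAreaRect(pts);print(box);W=plane(c,cv2.boxPoints(box),.028);print(W,W.mean(0))
a=cv2.resize(im[160:300,340:460],None,fx=4,fy=4,interpolation=cv2.INTER_CUBIC)
s=d["scene"]["image"];b=cv2.resize(s[230:360,200:330],None,fx=2.5,fy=4,interpolation=cv2.INTER_CUBIC)
o=np.zeros((560,480+325,3),np.uint8);o[:560,:480]=a;o[:520,480:]=b;cv2.imwrite("pics/crop1.png",o[:,:800])
print(plane(c,[[359,266],[422,281]],.168))
E
```

```text
[[ 285  216   15    1   15]
 [ 200  227   85   59 2293]
 [ 205  232    1    1    1]
 [ 208  232    3    1    3]
 [ 212  232    1    1    1]
 [ 217  232    1    1    1]
 [ 272  236   28    6  101]
 [ 257  240    1    1    1]
 [ 259  240    2    1    2]
 [ 299  241    1    1    1]
 [ 244  258    4    2    4]
 [ 249  258    1    1    1]
 [ 277  269   23    6   76]
 [ 257  274    1    1    1]
 [ 256  277    1    1    1]
 [ 232  280    1    1    1]
 [ 236  280    2    1    2]
 [ 239  280    1    1    1]
 [ 241  280    1    1    1]
 [ 243  280    2    1    2]
 [ 257  280   43    6  124]
 [ 224  287   36    3   68]
 [ 261  287    4    2    6]] 2707
((249.5, 252.5), (73.0, 99.0), 90.0)
[[0.62383133 0.38255987 0.028     ]
 [0.6269623  0.0716473  0.028     ]
 [0.40001944 0.06813934 0.028     ]
 [0.3960877  0.37358469 0.028     ]] [0.51172519 0.2239828  0.028     ]
[[ 0.46454193 -0.10436111  0.168     ]
 [ 0.42458544 -0.28019262  0.168     ]]
```

View pics/crop1.png

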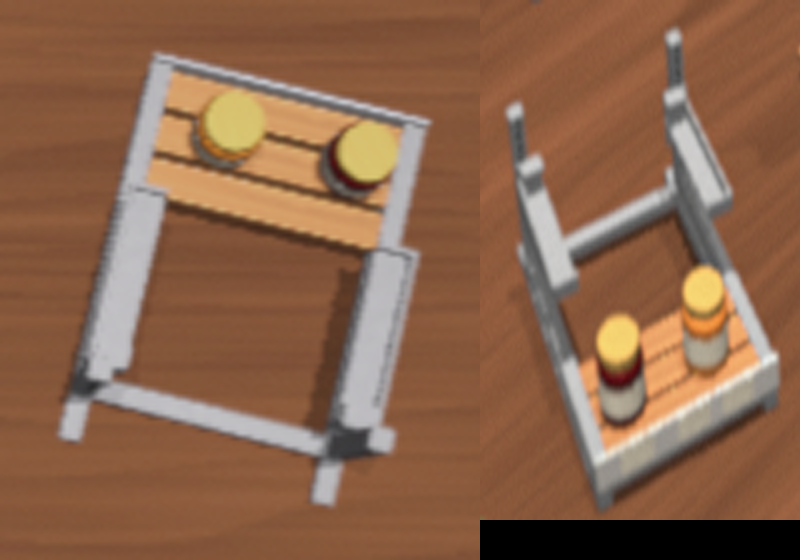

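The crops show the upright tops in the top view at about (362,254) left and (427,270) right, and in the scene view at about (278,239) left and (214,257) right. I'll check these against the 202 mm spacing.

Run:
```python
from h import *
d=pickle.load(open("cams.pkl","rb"))
T=plane(d["top"],[[362,253.8],[427.5,270.5]],.168);S=plane(d["scene"],[[278,239],[214,257]],.168)
print(T,S,[np.linalg.norm(q[0]-q[1]) for q in(T,S)])
for q in(T,S):
    y=(q[0]-q[1])[:2];y/=np.linalg.norm(y);x=np.array([y[1],-y[0]]);print("yaw",np.degrees(np.arctan2(x[1],x[0])),"origin",q[:,:2].mean(0)+.0775*x)
# jars' bottoms, feet check
c=d["top"];im=c["image"]
# shelf: distinct slat mask
hsv=cv2.cvtColor(im,cv2.COLOR_BGR2HSV)
for p in [(251,252),(251,235),(251,269),(251,222),(210,250),(251,243)]: print(p,hsv[p[1],p[0]])
v=((hsv[...,2]>150)&(hsv[...,0]<25)).astype(np.uint8)*255
k=np.zeros_like(v);k[222:282,212:290]=255;v&=k
n,l,st,ce=cv2.connectedComponentsWithStats(v)
for i in range(1,n):
    if st[i,4]>100:
        p=np.argwhere(l==i)[:,::-1].astype(np.float32);b=cv2.minAreaRect(p);W=plane(c,cv2.boxPoints(b),.028);print(st[i],W.mean(0),W[:,:2].tolist())
```

```text
[[ 0.49888918 -0.11274334  0.168     ]
 [ 0.45401873 -0.29598661  0.168     ]] [[ 0.51184579 -0.11890324  0.168     ]
 [ 0.46060568 -0.31457794  0.168     ]] [np.float64(0.18865696848332517), np.float64(0.2022724275481109)]
yaw -13.759176682449631 origin [ 0.55173001 -0.22279769]
yaw -14.674192873145214 origin [ 0.56119784 -0.23637306]
(251, 252) [ 14 133 203]
(251, 235) [ 18 115 215]
(251, 269) [ 17 116 216]
(251, 222) [ 11 146 126]
(210, 250) [ 11 143 130]
(251, 243) [ 11 147 134]
[ 216  227   68   49 1709] [0.51530673 0.22469273 0.028     ] [[0.5652825848478615, 0.3359698309524889], [0.5925026484968842, 0.13243696120429724], [0.46523064993382157, 0.1144437122371868], [0.4382110548170333, 0.31592040752302886]]
```

```bash
cat > go.py <<'E'
import sys,numpy as np
from scipy.spatial.transform import Rotation as Ro
from cell import robot
# usage: go.py x y z yaw_of_tool_y_deg tilt_deg(front up) N
def target_R(yaw,tilt):
    a=np.radians(yaw);y=np.array([np.cos(a),np.sin(a),0]);z=np.array([0,0,-1.]);R=np.c_[np.cross(y,z),y,z]
    ax=np.array([np.sin(a),-np.cos(a),0]) # -(stand y): raises front
    return Ro.from_rotvec(ax*np.radians(tilt))*Ro.from_matrix(R)
def rows(p,yaw,tilt,N,s=None):
    s=s or robot.get_state();R0=Ro.from_rotvec(s["ee_rot"]);w=(R0.inv()*target_R(yaw,tilt)).as_rotvec()/N
    M=sum((R0*Ro.from_rotvec(w*i)).as_matrix() for i in range(N));v=np.linalg.solve(M,np.array(p)-s["tool_pos"])
    print(N,"rows  shift mm",np.round(v*1e3,2),"turn deg",np.round(np.degrees(w),3))
if __name__=="__main__":
    a=list(map(float,sys.argv[1:]));s=robot.get_state();R=Ro.from_rotvec(s["ee_rot"]).as_matrix()
    print("t",s["time_s"],"tcp",np.round(s["tool_pos"],4),"yaw",np.round(np.degrees(np.arctan2(R[1,1],R[0,1])),2),"tiltz",np.round(R[:,2],4),"F",np.round(s["contact_force"],2))
    if a: rows(a[:3],a[3],a[4],int(a[5]),s)
E
python3 go.py .46 -.22 .40 -14.5 0 30; python3 go.py .46 .215 .30 7.7 0 12
```

```text
t 0.1 tcp [0.2214 0.503  0.2555] yaw 66.23 tiltz [-0.001  -0.0014 -1.    ] F [-0.27  0.74 -0.38]
30 rows  shift mm [-27.27  -4.3   -4.81] turn deg [-3.000e-03  2.000e-03  2.691e+00]
t 0.1 tcp [0.2214 0.503  0.2555] yaw 66.23 tiltz [-0.001  -0.0014 -1.    ] F [-0.27  0.74 -0.38]
12 rows  shift mm [-32.56   0.13  -3.71] turn deg [-8.000e-03  3.000e-03  4.878e+00]
```

Call:
{"name": "servo_tool", "arguments": {
  "increments": [
    {"x":-0.0325,"z":-0.0037,"az":4.88},
    {"x":-0.0325,"z":-0.0037,"az":4.88},
    {"x":-0.0325,"z":-0.0037,"az":4.88},
    {"x":-0.0325,"z":-0.0037,"az":4.88},
    {"x":-0.0325,"z":-0.0037,"az":4.88},
    {"x":-0.0325,"z":-0.0037,"az":4.88},
    {"x":-0.0325,"z":-0.0037,"az":4.88},
    {"x":-0.0325,"z":-0.0037,"az":4.88},
    {"x":-0.0325,"z":-0.0037,"az":4.88},
    {"x":-0.0325,"z":-0.0037,"az":4.88},
    {"x":-0.0325,"z":-0.0037,"az":4.88},
    {"x":-0.0325,"z":-0.0037,"az":4.88},
    {},
    {},
    {}
  ],
  "grip": 0
}}

```text
schema error: expected keys x, y, z, ax, ay, az
```

```bash
python3 - <<'E'
from cell import robot
from h import *
s=robot.get_state();r=wristcam(robot.get_image("wrist"),s);pickle.dump(r,open("w1.pkl","wb"));cv2.imwrite("pics/w1.png",r["image"])
print(s["tool_pos"],s["width"],np.round(r["tool_from_camera"],3))
print(proj(r,[[.515,.225,.028],[.56,-.235,.1]]))
E
python3 go.py .46 -.22 .40 -14.5 0 15
```

```text
[0.22136857 0.50299426 0.2555444 ] 0.08554845277094744 [[-0.001 -0.966 -0.26   0.066]
 [ 1.    -0.001  0.     0.   ]
 [-0.    -0.26   0.966 -0.117]
 [ 0.     0.     0.     1.   ]]
[[ 205.09704548  546.43635587]
 [-110.04110534  712.59132952]]
t 0.15 tcp [0.2214 0.5031 0.2557] yaw 66.23 tiltz [-8.0e-04 -1.1e-03 -1.0e+00] F [-0.49 -1.31  0.5 ]
15 rows  shift mm [-54.31  -9.88  -9.61] turn deg [-5.000e-03  3.000e-03  5.382e+00]
```

View pics/w1.png

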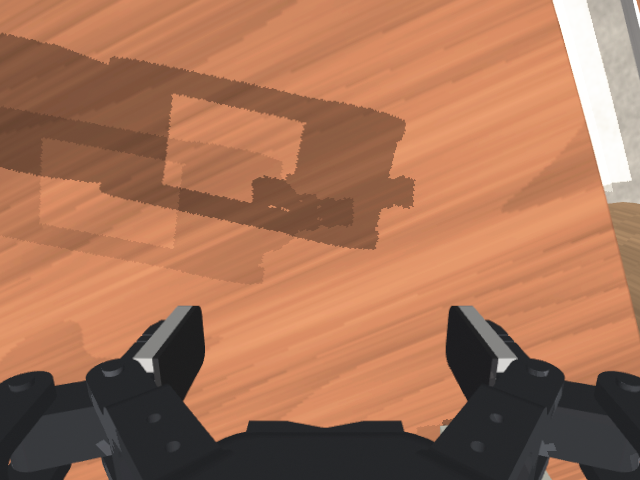

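The move was refused because every key must be given. The wrist view shows only bare counter and the open fingers. Next I go over the shelf.

```bash
python3 go.py .515 .19 .28 7.7 0 12
```

```text
t 0.15 tcp [0.2214 0.5031 0.2557] yaw 66.23 tiltz [-8.0e-04 -1.1e-03 -1.0e+00] F [-0.49 -1.31  0.5 ]
12 rows  shift mm [-37.28   2.44  -2.03] turn deg [-7.000e-03  2.000e-03  4.878e+00]
```

Call:
{"name": "servo_tool", "arguments": {
  "increments": [
    {"x":-0.0373,"y":0.0024,"z":-0.002,"ax":0,"ay":0,"az":4.88},
    {"x":-0.0373,"y":0.0024,"z":-0.002,"ax":0,"ay":0,"az":4.88},
    {"x":-0.0373,"y":0.0024,"z":-0.002,"ax":0,"ay":0,"az":4.88},
    {"x":-0.0373,"y":0.0024,"z":-0.002,"ax":0,"ay":0,"az":4.88},
    {"x":-0.0373,"y":0.0024,"z":-0.002,"ax":0,"ay":0,"az":4.88},
    {"x":-0.0373,"y":0.0024,"z":-0.002,"ax":0,"ay":0,"az":4.88},
    {"x":-0.0373,"y":0.0024,"z":-0.002,"ax":0,"ay":0,"az":4.88},
    {"x":-0.0373,"y":0.0024,"z":-0.002,"ax":0,"ay":0,"az":4.88},
    {"x":-0.0373,"y":0.0024,"z":-0.002,"ax":0,"ay":0,"az":4.88},
    {"x":-0.0373,"y":0.0024,"z":-0.002,"ax":0,"ay":0,"az":4.88},
    {"x":-0.0373,"y":0.0024,"z":-0.002,"ax":0,"ay":0,"az":4.88},
    {"x":-0.0373,"y":0.0024,"z":-0.002,"ax":0,"ay":0,"az":4.88},
    {"x":0,"y":0,"z":0,"ax":0,"ay":0,"az":0},
    {"x":0,"y":0,"z":0,"ax":0,"ay":0,"az":0},
    {"x":0,"y":0,"z":0,"ax":0,"ay":0,"az":0}
  ],
  "grip": 0
}}

```text
time_s: 1.4
tool_pos: [0.5146, 0.1898, 0.28]
ee_rot: [-2.067, -2.364, 0.0]
contact_force: [-0.3, 0.1, -1.2]
width: 0.0423
finger_force: 0.0
```

```bash
cat > look.py <<'E'
import sys
from cell import robot
from h import *
n=sys.argv[1];s=robot.get_state();r=wristcam(robot.get_image("wrist"),s);pickle.dump(r,open(n+".pkl","wb"));cv2.imwrite(f"pics/{n}.png",r["image"])
print(s["time_s"],s["tool_pos"],s["width"])
E
python3 look.py w2; python3 go.py .47 -.24 .40 -14.5 0 14
```

```text
1.4 [0.51464587 0.18981505 0.28001658] 0.04233665344035907
t 1.45 tcp [0.5144 0.1905 0.2801] yaw 7.74 tiltz [-7.e-04  5.e-04 -1.e+00] F [-1.2   0.02 -0.31]
14 rows  shift mm [-31.05  -1.8   -8.58] turn deg [-0.003 -0.002  1.589]
```

View pics/w2.png

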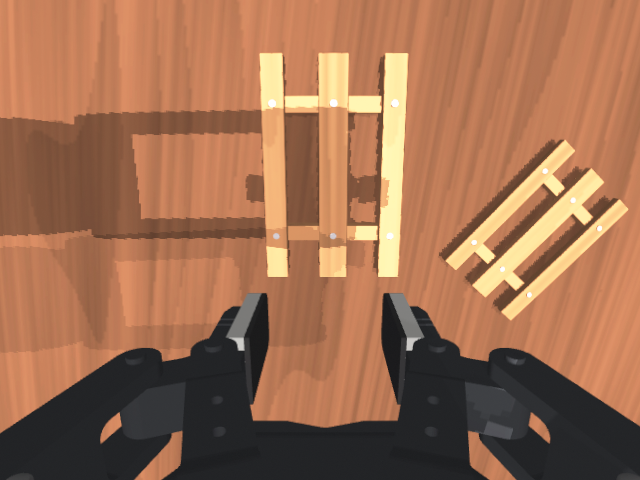

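The larger shelf is clear, with corners at (260,53), (408,53), (399,277) and (267,277) and the middle slat from (333.5,53) to (333,277). The smaller look-alike is to the right. Next I go to look at the stand.

Run:
```python
from h import *
r=pickle.load(open("w2.pkl","rb"))
W=plane(r,[[260,53],[408,53],[399,277],[267,277],[334,53],[333,277]],.028);print(W,W[:4].mean(0),W[4:].mean(0))
for a,b in((0,3),(1,2),(4,5)):
    v=(W[a]-W[b])[:2];print(np.linalg.norm(v),np.degrees(np.arctan2(-v[0],v[1])))
```

```text
[[0.44215402 0.31477625 0.028     ]
 [0.56551915 0.3313829  0.028     ]
 [0.59325392 0.13419991 0.028     ]
 [0.4676045  0.11730422 0.028     ]
 [0.5038511  0.32287536 0.028     ]
 [0.53041561 0.12578532 0.028     ]] [0.5171329  0.22441582 0.028     ] [0.51713336 0.22433034 0.028     ]
0.19910532814568824 7.343880322690564
0.19912395007548556 8.006413219531117
0.19887220736718844 7.676271899416549
```

Call:
{"name": "servo_tool", "arguments": {
  "increments": [
    {"x":-0.031,"y":-0.0018,"z":-0.0086,"ax":0,"ay":0,"az":1.59},
    {"x":-0.031,"y":-0.0018,"z":-0.0086,"ax":0,"ay":0,"az":1.59},
    {"x":-0.031,"y":-0.0018,"z":-0.0086,"ax":0,"ay":0,"az":1.59},
    {"x":-0.031,"y":-0.0018,"z":-0.0086,"ax":0,"ay":0,"az":1.59},
    {"x":-0.031,"y":-0.0018,"z":-0.0086,"ax":0,"ay":0,"az":1.59},
    {"x":-0.031,"y":-0.0018,"z":-0.0086,"ax":0,"ay":0,"az":1.59},
    {"x":-0.031,"y":-0.0018,"z":-0.0086,"ax":0,"ay":0,"az":1.59},
    {"x":-0.031,"y":-0.0018,"z":-0.0086,"ax":0,"ay":0,"az":1.59},
    {"x":-0.031,"y":-0.0018,"z":-0.0086,"ax":0,"ay":0,"az":1.59},
    {"x":-0.031,"y":-0.0018,"z":-0.0086,"ax":0,"ay":0,"az":1.59},
    {"x":-0.031,"y":-0.0018,"z":-0.0086,"ax":0,"ay":0,"az":1.59},
    {"x":-0.031,"y":-0.0018,"z":-0.0086,"ax":0,"ay":0,"az":1.59},
    {"x":-0.031,"y":-0.0018,"z":-0.0086,"ax":0,"ay":0,"az":1.59},
    {"x":-0.031,"y":-0.0018,"z":-0.0086,"ax":0,"ay":0,"az":1.59},
    {"x":0,"y":0,"z":0,"ax":0,"ay":0,"az":0},
    {"x":0,"y":0,"z":0,"ax":0,"ay":0,"az":0},
    {"x":0,"y":0,"z":0,"ax":0,"ay":0,"az":0}
  ]
}}

```text
time_s: 2.87
tool_pos: [0.4704, -0.2384, 0.4003]
ee_rot: [-2.483, -1.924, -0.001]
contact_force: [-0.6, -0.3, 0.2]
width: 0.043
finger_force: 0.0
```

```bash
python3 look.py w3; python3 go.py .515 .227 .12 7.7 0 14
```

```text
2.8667 [ 0.4703675  -0.23840352  0.40033713] 0.04297501262801492
t 2.9167 tcp [ 0.4704 -0.2381  0.4003] yaw -14.42 tiltz [-3.0e-04  1.2e-03 -1.0e+00] F [ 0.01  0.19 -0.3 ]
14 rows  shift mm [33.56  0.78 20.04] turn deg [-0.002 -0.005 -1.58 ]
```

View pics/w3.png

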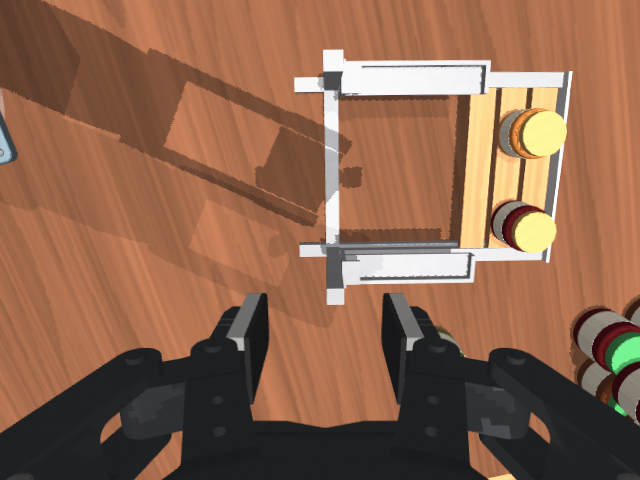

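The stand is fully in view, with upright tops near (334,57) left and (335,297) right, and brackets running right to nibs at about (489,77) and (472,268). I'll zoom in for exact corners.

Run:
```python
from h import *
r=pickle.load(open("w3.pkl","rb"));im=r["image"]
f=lambda y,x:cv2.resize(im[y:y+70,x:x+100],None,fx=4,fy=4,interpolation=cv2.INTER_NEAREST)
cv2.imwrite("pics/crop2.png",np.vstack([np.hstack([f(40,310),f(40,410)]),np.hstack([f(240,310),f(240,400)])]))
```

```text
(no output)
```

View pics/crop2.png

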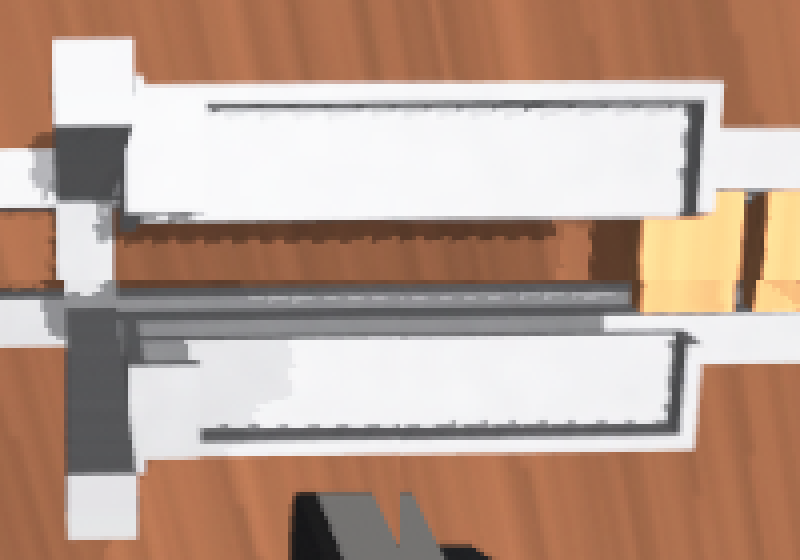

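Crop readings in pixels:

| Feature | Left | Right |
|---|---|---|
| Upright top centre | (333.4,60.4) | (335.5,296.5) |
| Outer nib corner | (490.5,60.5) | (473.8,282.5) |

The lips' front edges are at column 362 on the left and 360 on the right.

```bash
python3 - <<'E'
from h import *
from scipy.optimize import brentq
r=pickle.load(open("w3.pkl","rb"))
T=plane(r,[[333.4,60.4],[335.5,296.5]],.168)
y=(T[0]-T[1])[:2];print(np.linalg.norm(y));y/=np.linalg.norm(y);x=np.array([y[1],-y[0]]);o=T[:,:2].mean(0)+.0775*x
print("yaw",np.degrees(np.arctan2(x[1],x[0])),"o",o)
N=[[490.5,60.5],[473.75,282.5]];f=lambda z:np.linalg.norm(np.subtract(*plane(r,N,z)))-.218
z=brentq(f,.05,.2);print("nib top z",z,"ledge",z-.010)
for zz in(.11,.12,.13,.14,z):
    P=plane(r,N,zz)[:,:2];y2=P[0]-P[1];print(zz,f(zz),[((p-o)@x,(p-o)@y) for p in P],"yaw",np.degrees(np.arctan2(-y2[0],y2[1])))
L=plane(r,[[362,66.3],[360,277.5]],z+.012)[:,:2];print("lip",[((p-o)@x,(p-o)@y) for p in L])
B=plane(r,[[412.3,69.5-4],[412,240]],z);
E
python3 go.py .517 .2245 .12 7.7 0 14
```

```text
0.20179986878870573
yaw -13.645943838129368 o [ 0.55882907 -0.23612977]
nib top z 0.11452440821163065 ledge 0.10452440821163066
0.11 0.0024461324044530164 [(np.float64(0.07082269150906735), np.float64(0.10933579791553207)), (np.float64(0.0715791084398793), np.float64(-0.11110903673819351))] yaw -13.449344413767664
0.12 -0.002960392139828655 [(np.float64(0.06700644080541489), np.float64(0.10770488982087509)), (np.float64(0.06774430632569609), np.float64(-0.10733345211639489))] yaw -13.449344413767673
0.13 -0.008366916684110354 [(np.float64(0.06319019010176243), np.float64(0.10607398172621811)), (np.float64(0.06390950421151284), np.float64(-0.10355786749459622))] yaw -13.449344413767687
0.14 -0.013773441228392108 [(np.float64(0.05937393939810985), np.float64(0.1044430736315611)), (np.float64(0.0600747020973296), np.float64(-0.09978228287279754))] yaw -13.449344413767673
0.11452440821163065 -2.7755575615628914e-17 [(np.float64(0.06909606390694267), np.float64(0.10859790851794397)), (np.float64(0.06984408742234029), np.float64(-0.10940080813153631))] yaw -13.449344413767687
lip [(np.float64(-0.05106409252009869), np.float64(0.10249235319001565)), (np.float64(-0.051568595158911316), np.float64(-0.0975821336993535))]
t 2.9167 tcp [ 0.4704 -0.2381  0.4003] yaw -14.42 tiltz [-3.0e-04  1.2e-03 -1.0e+00] F [ 0.01  0.19 -0.3 ]
14 rows  shift mm [33.39  0.94 20.04] turn deg [-0.002 -0.005 -1.58 ]
```

Call:
{"name": "servo_tool", "arguments": {
  "increments": [
    {"x":0.0334,"y":0.0009,"z":0.02,"ax":0,"ay":0,"az":-1.58},
    {"x":0.0334,"y":0.0009,"z":0.02,"ax":0,"ay":0,"az":-1.58},
    {"x":0.0334,"y":0.0009,"z":0.02,"ax":0,"ay":0,"az":-1.58},
    {"x":0.0334,"y":0.0009,"z":0.02,"ax":0,"ay":0,"az":-1.58},
    {"x":0.0334,"y":0.0009,"z":0.02,"ax":0,"ay":0,"az":-1.58},
    {"x":0.0334,"y":0.0009,"z":0.02,"ax":0,"ay":0,"az":-1.58},
    {"x":0.0334,"y":0.0009,"z":0.02,"ax":0,"ay":0,"az":-1.58},
    {"x":0.0334,"y":0.0009,"z":0.02,"ax":0,"ay":0,"az":-1.58},
    {"x":0.0334,"y":0.0009,"z":0.02,"ax":0,"ay":0,"az":-1.58},
    {"x":0.0334,"y":0.0009,"z":0.02,"ax":0,"ay":0,"az":-1.58},
    {"x":0.0334,"y":0.0009,"z":0.02,"ax":0,"ay":0,"az":-1.58},
    {"x":0.0334,"y":0.0009,"z":0.02,"ax":0,"ay":0,"az":-1.58},
    {"x":0.0334,"y":0.0009,"z":0.02,"ax":0,"ay":0,"az":-1.58},
    {"x":0.0334,"y":0.0009,"z":0.02,"ax":0,"ay":0,"az":-1.58},
    {"x":0,"y":0,"z":0,"ax":0,"ay":0,"az":0},
    {"x":0,"y":0,"z":0,"ax":0,"ay":0,"az":0}
  ]
}}

```text
time_s: 4.25
tool_pos: [0.5146, 0.2257, 0.1191]
ee_rot: [-2.062, -2.367, 0.005]
contact_force: [0.8, -0.1, 0.9]
width: 0.0426
finger_force: 0.0
```

```bash
python3 go.py .517 .2245 .029 7.7 0 6
```

```text
t 4.25 tcp [0.5146 0.2257 0.1191] yaw 7.9 tiltz [-3.8e-03 -5.0e-04 -1.0e+00] F [ 0.78 -0.09  0.93]
6 rows  shift mm [-0.25  0.4  15.01] turn deg [-0.037  0.     0.033]
```

Call:
{"name": "servo_tool", "arguments": {
  "increments": [
    {"x":-0.0002,"y":0.0003,"z":0.015,"ax":0,"ay":0,"az":0.03},
    {"x":-0.0002,"y":0.0003,"z":0.015,"ax":0,"ay":0,"az":0.03},
    {"x":-0.0002,"y":0.0003,"z":0.015,"ax":0,"ay":0,"az":0.03},
    {"x":-0.0002,"y":0.0003,"z":0.015,"ax":0,"ay":0,"az":0.03},
    {"x":-0.0002,"y":0.0003,"z":0.015,"ax":0,"ay":0,"az":0.03},
    {"x":-0.0002,"y":0.0003,"z":0.015,"ax":0,"ay":0,"az":0.03},
    {"x":0,"y":0,"z":0,"ax":0,"ay":0,"az":0},
    {"x":0,"y":0,"z":0,"ax":0,"ay":0,"az":0},
    {"x":0,"y":0,"z":0,"ax":0,"ay":0,"az":0}
  ]
}}

```text
time_s: 5.0
tool_pos: [0.52, 0.2216, 0.032]
ee_rot: [2.074, 2.358, 0.002]
contact_force: [0.8, -0.1, -0.7]
width: 0.043
finger_force: 0.0
```

Call:
{"name": "servo_tool", "arguments": {
  "increments": [
    {"x":0,"y":0,"z":0,"ax":0,"ay":0,"az":0},
    {"x":0,"y":0,"z":0,"ax":0,"ay":0,"az":0},
    {"x":0,"y":0,"z":0,"ax":0,"ay":0,"az":0},
    {"x":0,"y":0,"z":0,"ax":0,"ay":0,"az":0},
    {"x":0,"y":0,"z":0,"ax":0,"ay":0,"az":0},
    {"x":0,"y":0,"z":0,"ax":0,"ay":0,"az":0},
    {"x":0,"y":0,"z":0,"ax":0,"ay":0,"az":0},
    {"x":0,"y":0,"z":0,"ax":0,"ay":0,"az":0}
  ],
  "grip": 1,
  "squeeze": 60
}}

```text
time_s: 5.67
tool_pos: [0.5201, 0.2217, 0.0323]
ee_rot: [2.073, 2.358, 0.003]
contact_force: [-1.9, -0.5, 5.7]
width: 0.0247
finger_force: 59.8
```

```bash
python3 go.py .517 .2245 .25 0 0 9
```

```text
t 5.6667 tcp [0.5201 0.2217 0.0323] yaw 7.36 tiltz [ 2.4e-03  4.0e-04 -1.0e+00] F [-1.94 -0.54  5.73]
9 rows  shift mm [  0.33  -0.29 -24.19] turn deg [ 0.015 -0.001  0.818]
```

Call:
{"name": "servo_tool", "arguments": {
  "increments": [
    {"x":0,"y":0,"z":-0.005,"ax":0,"ay":0,"az":0},
    {"x":0,"y":0,"z":-0.01,"ax":0,"ay":0,"az":0},
    {"x":0,"y":0,"z":-0.02,"ax":0,"ay":0,"az":0},
    {"x":0,"y":0,"z":-0.03,"ax":0,"ay":0,"az":0},
    {"x":0,"y":0,"z":-0.03,"ax":0,"ay":0,"az":0},
    {"x":0,"y":0,"z":-0.03,"ax":0,"ay":0,"az":0},
    {"x":0,"y":0,"z":-0.03,"ax":0,"ay":0,"az":0},
    {"x":0,"y":0,"z":-0.03,"ax":0,"ay":0,"az":0},
    {"x":0,"y":0,"z":-0.03,"ax":0,"ay":0,"az":0},
    {"x":0,"y":0,"z":-0.01,"ax":0,"ay":0,"az":0},
    {"x":0,"y":0,"z":0,"ax":0,"ay":0,"az":0},
    {"x":0,"y":0,"z":0,"ax":0,"ay":0,"az":0},
    {"x":0,"y":0,"z":0,"ax":0,"ay":0,"az":0}
  ]
}}

```text
time_s: 6.75
tool_pos: [0.5181, 0.2213, 0.2535]
ee_rot: [-2.073, -2.358, 0.005]
contact_force: [0.1, 0.4, -2.5]
width: 0.0246
finger_force: 59.3
```

```bash
python3 look.py w4; python3 go.py .55 -.237 .26 -13.55 0 16
```

```text
6.75 [0.51805459 0.2212891  0.25350037] 0.024589002088381995
t 6.8 tcp [0.518  0.2213 0.2532] yaw 7.35 tiltz [-0.0044 -0.001  -1.    ] F [ 0.15 -0.04 -2.6 ]
16 rows  shift mm [-28.69   3.24  -0.42] turn deg [-0.016  0.004  1.306]
```

View pics/w4.png

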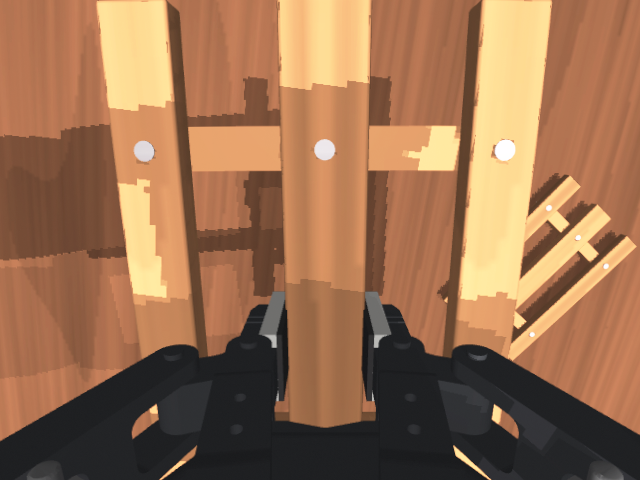

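The shelf is gripped squarely by its middle slat. The batten screws are at (144,151), (325,150) and (505,150), which gives the offset of the shelf in the hand.

Run:
```python
from h import *
r=pickle.load(open("w4.pkl","rb"));T=np.array(r["tool_from_camera"])
u=cv2.undistortPoints(np.array([[144,151],[325,150],[505,150]],float).reshape(-1,1,2),r["intrinsics"],np.array(r["dist_coeffs"]))[:,0]
d=np.c_[u,np.ones(3)]@T[:3,:3].T;o=T[:3,3]
for z in(.001,.004,.007,.010):
    P=o+d*((z-o[2])/d[:,2])[:,None];print(z,np.round(P*1e3,1).tolist(),P[2,1]-P[0,1])
```

```text
0.001 [[62.0, -52.1, 1.0], [62.0, -0.3, 1.0], [62.2, 51.1, 1.0]] 0.10319703946606953
0.004 [[61.9, -53.4, 4.0], [61.9, -0.3, 4.0], [62.1, 52.4, 4.0]] 0.10581334524366771
0.007 [[61.8, -54.7, 7.0], [61.8, -0.3, 7.0], [62.0, 53.7, 7.0]] 0.1084296510212659
0.01 [[61.7, -56.0, 10.0], [61.7, -0.3, 10.0], [61.9, 55.0, 10.0]] 0.11104595679886409
```

Call:
{"name": "servo_tool", "arguments": {
  "increments": [
    {"x":-0.0287,"y":0.0032,"z":-0.0004,"ax":-0.016,"ay":0,"az":1.306},
    {"x":-0.0287,"y":0.0032,"z":-0.0004,"ax":-0.016,"ay":0,"az":1.306},
    {"x":-0.0287,"y":0.0032,"z":-0.0004,"ax":-0.016,"ay":0,"az":1.306},
    {"x":-0.0287,"y":0.0032,"z":-0.0004,"ax":-0.016,"ay":0,"az":1.306},
    {"x":-0.0287,"y":0.0032,"z":-0.0004,"ax":-0.016,"ay":0,"az":1.306},
    {"x":-0.0287,"y":0.0032,"z":-0.0004,"ax":-0.016,"ay":0,"az":1.306},
    {"x":-0.0287,"y":0.0032,"z":-0.0004,"ax":-0.016,"ay":0,"az":1.306},
    {"x":-0.0287,"y":0.0032,"z":-0.0004,"ax":-0.016,"ay":0,"az":1.306},
    {"x":-0.0287,"y":0.0032,"z":-0.0004,"ax":-0.016,"ay":0,"az":1.306},
    {"x":-0.0287,"y":0.0032,"z":-0.0004,"ax":-0.016,"ay":0,"az":1.306},
    {"x":-0.0287,"y":0.0032,"z":-0.0004,"ax":-0.016,"ay":0,"az":1.306},
    {"x":-0.0287,"y":0.0032,"z":-0.0004,"ax":-0.016,"ay":0,"az":1.306},
    {"x":-0.0287,"y":0.0032,"z":-0.0004,"ax":-0.016,"ay":0,"az":1.306},
    {"x":-0.0287,"y":0.0032,"z":-0.0004,"ax":-0.016,"ay":0,"az":1.306},
    {"x":-0.0287,"y":0.0032,"z":-0.0004,"ax":-0.016,"ay":0,"az":1.306},
    {"x":-0.0287,"y":0.0032,"z":-0.0004,"ax":-0.016,"ay":0,"az":1.306},
    {"x":0,"y":0,"z":0,"ax":0,"ay":0,"az":0},
    {"x":0,"y":0,"z":0,"ax":0,"ay":0,"az":0},
    {"x":0,"y":0,"z":0,"ax":0,"ay":0,"az":0}
  ]
}}

```text
time_s: 8.38
tool_pos: [0.55, -0.2363, 0.2602]
ee_rot: [-2.468, -1.943, -0.004]
contact_force: [0.3, 1.2, -1.1]
width: 0.0246
finger_force: 59.2
```

```bash
cat > st.py <<'E'
# st.py xb_mm hb_mm tilt N : back underside edge of shelf at (xb,hb) in stand, shelf tilted; prints state in stand terms too
import sys
from go import *
o=np.array([.5588,-.2361]);YAW=-13.55;a=np.radians(YAW);X=np.array([np.cos(a),np.sin(a)]);Y=np.array([-X[1],X[0]])
s=robot.get_state();R=Ro.from_rotvec(s["ee_rot"]).as_matrix();t=np.arcsin(R[2,1]);p=s["tool_pos"];d=p[:2]-o
print("t %.2f"%s["time_s"],"xb %.1f hb %.1f y %.1f"%((d@X-.063*np.cos(t)+.0163*np.sin(t))*1e3,(p[2]-.063*np.sin(t)-.0163*np.cos(t))*1e3,(d@Y+.003)*1e3),"tilt %.2f yaw %.2f roll %.2f"%(np.degrees(t),np.degrees(np.arctan2(R[1,1],R[0,1])),np.degrees(R[2,0])),"F stand",np.round([s["contact_force"][:2]@X,s["contact_force"][:2]@Y,s["contact_force"][2]],2),"w",round(s["width"],4))
if len(sys.argv)>1:
    xb,hb,th,N=map(float,sys.argv[1:5]);r=np.radians(th)
    q=o+X*(xb/1e3+.063*np.cos(r)-.0163*np.sin(r))-Y*.003
    rows([*q,hb/1e3+.063*np.sin(r)+.0163*np.cos(r)],YAW,th,int(N),s)
E
python3 st.py -42 150 10 12
```

```text
t 8.38 xb -71.5 hb 243.9 y 0.7 tilt 0.06 yaw -13.57 roll 0.15 F stand [ 0.04  1.23 -1.06] w 0.0246
12 rows  shift mm [-0.07  1.58  7.09] turn deg [-0.828 -0.012 -0.003]
```

Call:
{"name": "servo_tool", "arguments": {
  "increments": [
    {"x":0,"y":0.0016,"z":0.0071,"ax":-0.83,"ay":0,"az":0},
    {"x":0,"y":0.0016,"z":0.0071,"ax":-0.83,"ay":0,"az":0},
    {"x":0,"y":0.0016,"z":0.0071,"ax":-0.83,"ay":0,"az":0},
    {"x":0,"y":0.0016,"z":0.0071,"ax":-0.83,"ay":0,"az":0},
    {"x":0,"y":0.0016,"z":0.0071,"ax":-0.83,"ay":0,"az":0},
    {"x":0,"y":0.0016,"z":0.0071,"ax":-0.83,"ay":0,"az":0},
    {"x":0,"y":0.0016,"z":0.0071,"ax":-0.83,"ay":0,"az":0},
    {"x":0,"y":0.0016,"z":0.0071,"ax":-0.83,"ay":0,"az":0},
    {"x":0,"y":0.0016,"z":0.0071,"ax":-0.83,"ay":0,"az":0},
    {"x":0,"y":0.0016,"z":0.0071,"ax":-0.83,"ay":0,"az":0},
    {"x":0,"y":0.0016,"z":0.0071,"ax":-0.83,"ay":0,"az":0},
    {"x":0,"y":0.0016,"z":0.0071,"ax":-0.83,"ay":0,"az":0},
    {"x":0,"y":0,"z":0,"ax":0,"ay":0,"az":0},
    {"x":0,"y":0,"z":0,"ax":0,"ay":0,"az":0},
    {"x":0,"y":0,"z":0,"ax":0,"ay":0,"az":0},
    {"x":0,"y":0,"z":0,"ax":0,"ay":0,"az":0}
  ]
}}

```text
time_s: 9.72
tool_pos: [0.5765, -0.2426, 0.1794]
ee_rot: [2.354, 1.855, 0.167]
contact_force: [1.0, -0.4, -2.5]
width: 0.0248
finger_force: 59.2
```

```bash
python3 st.py -42 112 10 10
```

```text
t 9.72 xb -40.4 hb 152.2 y 0.9 tilt 10.23 yaw -13.50 roll 0.03 F stand [ 1.12 -0.19 -2.52] w 0.0248
10 rows  shift mm [-0.09 -0.86  3.95] turn deg [ 0.023 -0.004  0.004]
```

Call:
{"name": "servo_tool", "arguments": {
  "increments": [
    {"x":-0.0001,"y":-0.0009,"z":0.004,"ax":0,"ay":0,"az":0},
    {"x":-0.0001,"y":-0.0009,"z":0.004,"ax":0,"ay":0,"az":0},
    {"x":-0.0001,"y":-0.0009,"z":0.004,"ax":0,"ay":0,"az":0},
    {"x":-0.0001,"y":-0.0009,"z":0.004,"ax":0,"ay":0,"az":0},
    {"x":-0.0001,"y":-0.0009,"z":0.004,"ax":0,"ay":0,"az":0},
    {"x":-0.0001,"y":-0.0009,"z":0.004,"ax":0,"ay":0,"az":0},
    {"x":-0.0001,"y":-0.0009,"z":0.004,"ax":0,"ay":0,"az":0},
    {"x":-0.0001,"y":-0.0009,"z":0.004,"ax":0,"ay":0,"az":0},
    {"x":-0.0001,"y":-0.0009,"z":0.004,"ax":0,"ay":0,"az":0},
    {"x":-0.0001,"y":-0.0009,"z":0.004,"ax":0,"ay":0,"az":0},
    {"x":0,"y":0,"z":0,"ax":0,"ay":0,"az":0},
    {"x":0,"y":0,"z":0,"ax":0,"ay":0,"az":0},
    {"x":0,"y":0,"z":0,"ax":0,"ay":0,"az":0}
  ]
}}

```text
time_s: 10.8
tool_pos: [0.5744, -0.2435, 0.1381]
ee_rot: [2.355, 1.855, 0.167]
contact_force: [1.5, -0.2, -1.8]
width: 0.0248
finger_force: 59.2
```

```bash
python3 look.py w5; python3 st.py -43 106 10 3;  python3 -c "
import cv2,pickle
r=cv2.imread('pics/w5.png');from cell import robot
s=robot.get_image('scene')['image'];a=cv2.resize(s[230:360,200:330],None,fx=2.4,fy=3.6,interpolation=2)
import numpy as np
o=np.zeros((480,800,3),np.uint8);o[:360,:480]=cv2.resize(r,(480,360));o[:468,480:792]=a;cv2.imwrite('pics/v5.png',o)"
```

```text
10.8 [ 0.57438977 -0.24353606  0.13809665] 0.02475470712361079
t 10.85 xb -42.1 hb 111.0 y -0.6 tilt 10.24 yaw -13.55 roll 0.03 F stand [ 0.62 -0.91 -2.06] w 0.0247
3 rows  shift mm [ 0.21 -0.56  1.68] turn deg [ 0.08  -0.012  0.001]
```

View pics/v5.png

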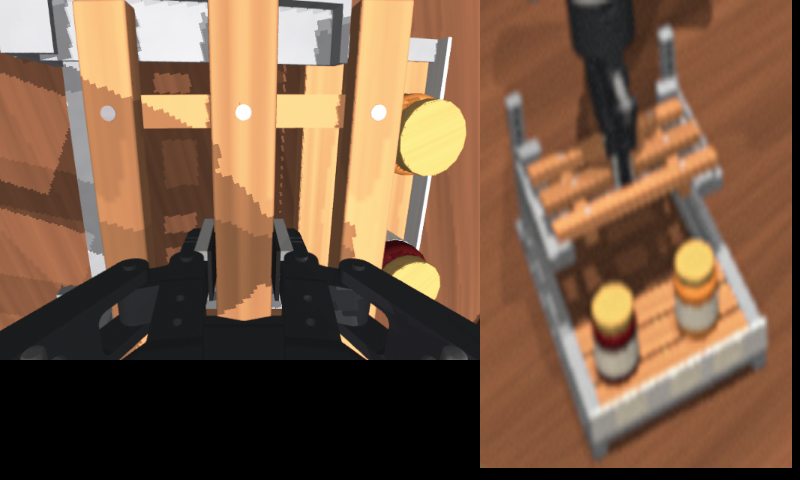

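The shelf sits aslant over both brackets with its back edge just ahead of the lips and clear of the jars. Next I feel downward.

Call:
{"name": "servo_tool", "arguments": {
  "increments": [
    {"x":0.0001,"y":-0.0002,"z":0.001,"ax":0,"ay":0,"az":0},
    {"x":0.0001,"y":-0.0002,"z":0.001,"ax":0,"ay":0,"az":0},
    {"x":0.0001,"y":-0.0002,"z":0.001,"ax":0,"ay":0,"az":0},
    {"x":0.0001,"y":-0.0002,"z":0.001,"ax":0,"ay":0,"az":0},
    {"x":0,"y":0,"z":0,"ax":0,"ay":0,"az":0},
    {"x":0,"y":0,"z":0,"ax":0,"ay":0,"az":0}
  ]
}}

```text
time_s: 11.4
tool_pos: [0.5742, -0.243, 0.1337]
ee_rot: [2.355, 1.855, 0.167]
contact_force: [0.1, -1.2, -2.7]
width: 0.0246
finger_force: 59.2
```

Call:
{"name": "servo_tool", "arguments": {
  "increments": [
    {"x":0,"y":-0.0002,"z":0.001,"ax":0,"ay":0,"az":0},
    {"x":0,"y":0,"z":0,"ax":0,"ay":0,"az":0},
    {"x":0,"y":0,"z":0,"ax":0,"ay":0,"az":0}
  ]
}}

```text
time_s: 11.65
tool_pos: [0.5742, -0.243, 0.1328]
ee_rot: [2.355, 1.855, 0.167]
contact_force: [0.1, 0.9, -1.2]
width: 0.0247
finger_force: 59.2
```

```bash
python3 st.py
```

```text
t 11.65 xb -42.5 hb 105.6 y -0.1 tilt 10.20 yaw -13.55 roll 0.05 F stand [-0.13  0.94 -1.18] w 0.0247
```

Call:
{"name": "servo_tool", "arguments": {
  "increments": [
    {"x":0,"y":-0.0002,"z":0.001,"ax":0,"ay":0,"az":0},
    {"x":0,"y":0,"z":0,"ax":0,"ay":0,"az":0},
    {"x":0,"y":0,"z":0,"ax":0,"ay":0,"az":0}
  ]
}}

```text
time_s: 11.9
tool_pos: [0.5743, -0.2431, 0.1318]
ee_rot: [2.355, 1.855, 0.167]
contact_force: [-0.1, 0.6, -1.6]
width: 0.0245
finger_force: 59.2
```

Call:
{"name": "servo_tool", "arguments": {
  "increments": [
    {"x":0,"y":-0.0002,"z":0.001,"ax":0,"ay":0,"az":0},
    {"x":0,"y":0,"z":0,"ax":0,"ay":0,"az":0},
    {"x":0,"y":0,"z":0,"ax":0,"ay":0,"az":0}
  ]
}}

```text
time_s: 12.15
tool_pos: [0.5743, -0.2431, 0.1314]
ee_rot: [2.354, 1.855, 0.167]
contact_force: [-0.6, 0.8, 2.9]
width: 0.0249
finger_force: 59.9
```

```bash
python3 st.py
```

```text
t 12.15 xb -42.4 hb 104.1 y -0.2 tilt 10.24 yaw -13.54 roll 0.03 F stand [-0.72  0.61  2.86] w 0.0249
```

Call:
{"name": "servo_tool", "arguments": {
  "increments": [
    {"x":0,"y":0.0002,"z":-0.0012,"ax":0,"ay":0,"az":0},
    {"x":0,"y":-0.002,"z":-0.00035,"ax":0,"ay":0,"az":0},
    {"x":0,"y":-0.002,"z":-0.00035,"ax":0,"ay":0,"az":0},
    {"x":0,"y":-0.002,"z":-0.00035,"ax":0,"ay":0,"az":0},
    {"x":0,"y":-0.002,"z":-0.00035,"ax":0,"ay":0,"az":0},
    {"x":0,"y":-0.002,"z":-0.00035,"ax":0,"ay":0,"az":0},
    {"x":0,"y":-0.002,"z":-0.00035,"ax":0,"ay":0,"az":0},
    {"x":0,"y":0,"z":0,"ax":0,"ay":0,"az":0},
    {"x":0,"y":0,"z":0,"ax":0,"ay":0,"az":0}
  ]
}}

```text
time_s: 12.9
tool_pos: [0.5621, -0.2401, 0.1319]
ee_rot: [2.355, 1.855, 0.167]
contact_force: [-0.5, -0.2, -2.0]
width: 0.0246
finger_force: 59.2
```

```bash
python3 st.py
```

```text
t 12.90 xb -54.9 hb 104.7 y -0.1 tilt 10.19 yaw -13.56 roll 0.05 F stand [-0.44 -0.3  -1.96] w 0.0246
```

Past the lip edge with no contact. I go on to about −62.

Call:
{"name": "servo_tool", "arguments": {
  "increments": [
    {"x":0,"y":-0.0015,"z":-0.0003,"ax":0,"ay":0,"az":0},
    {"x":0,"y":-0.0015,"z":-0.0003,"ax":0,"ay":0,"az":0},
    {"x":0,"y":-0.0015,"z":-0.0003,"ax":0,"ay":0,"az":0},
    {"x":0,"y":-0.0015,"z":-0.0003,"ax":0,"ay":0,"az":0},
    {"x":0,"y":-0.001,"z":-0.0002,"ax":0,"ay":0,"az":0},
    {"x":0,"y":0,"z":0,"ax":0,"ay":0,"az":0},
    {"x":0,"y":0,"z":0,"ax":0,"ay":0,"az":0}
  ]
}}

```text
time_s: 13.48
tool_pos: [0.5554, -0.2386, 0.1322]
ee_rot: [2.355, 1.855, 0.167]
contact_force: [0.1, -0.2, -2.0]
width: 0.0249
finger_force: 59.2
```

```bash
python3 st.py -62.5 104.5 4 8
```

```text
t 13.48 xb -61.8 hb 105.0 y -0.2 tilt 10.22 yaw -13.55 roll 0.04 F stand [ 0.11 -0.17 -1.97] w 0.0249
8 rows  shift mm [0.02 0.13 0.9 ] turn deg [ 0.777 -0.005 -0.   ]
```

Call:
{"name": "servo_tool", "arguments": {
  "increments": [
    {"x":0,"y":-0.001,"z":-0.0002,"ax":0,"ay":0,"az":0},
    {"x":0,"y":0,"z":0,"ax":0,"ay":0,"az":0},
    {"x":0,"y":0,"z":0,"ax":0,"ay":0,"az":0}
  ]
}}

```text
time_s: 13.73
tool_pos: [0.5545, -0.2384, 0.1322]
ee_rot: [2.355, 1.855, 0.167]
contact_force: [-0.3, 0.3, -1.6]
width: 0.0249
finger_force: 59.2
```

Call:
{"name": "servo_tool", "arguments": {
  "increments": [
    {"x":0,"y":-0.0007,"z":-0.0001,"ax":0,"ay":0,"az":0},
    {"x":0,"y":0,"z":0,"ax":0,"ay":0,"az":0},
    {"x":0,"y":0,"z":0,"ax":0,"ay":0,"az":0}
  ]
}}

```text
time_s: 13.98
tool_pos: [0.5541, -0.2384, 0.1324]
ee_rot: [2.354, 1.854, 0.167]
contact_force: [2.0, -1.2, -2.2]
width: 0.0248
finger_force: 59.2
```

```bash
python3 st.py -62.7 104.5 4 8
```

```text
t 13.98 xb -63.1 hb 105.1 y -0.4 tilt 10.27 yaw -13.57 roll 0.03 F stand [ 2.18 -0.68 -2.19] w 0.0248
8 rows  shift mm [0.04 0.25 0.94] turn deg [ 0.784 -0.003 -0.002]
```

Light contact with the back plate (about 2 N). I let the front down.

Call:
{"name": "servo_tool", "arguments": {
  "increments": [
    {"x":0,"y":0.0003,"z":0.0009,"ax":0.78,"ay":0,"az":0},
    {"x":0,"y":0.0003,"z":0.0009,"ax":0.78,"ay":0,"az":0},
    {"x":0,"y":0.0003,"z":0.0009,"ax":0.78,"ay":0,"az":0},
    {"x":0,"y":0.0003,"z":0.0009,"ax":0.78,"ay":0,"az":0},
    {"x":0,"y":0.0003,"z":0.0009,"ax":0.78,"ay":0,"az":0},
    {"x":0,"y":0.0003,"z":0.0009,"ax":0.78,"ay":0,"az":0},
    {"x":0,"y":0.0003,"z":0.0009,"ax":0.78,"ay":0,"az":0},
    {"x":0,"y":0.0003,"z":0.0009,"ax":0.78,"ay":0,"az":0},
    {"x":0,"y":0,"z":0,"ax":0,"ay":0,"az":0},
    {"x":0,"y":0,"z":0,"ax":0,"ay":0,"az":0}
  ]
}}

```text
time_s: 14.82
tool_pos: [0.557, -0.2388, 0.1251]
ee_rot: [2.425, 1.911, 0.067]
contact_force: [0.0, -0.4, -1.3]
width: 0.0249
finger_force: 59.4
```

```bash
python3 st.py -62.7 104.3 0.3 6
```

```text
t 14.82 xb -62.8 hb 104.5 y -0.0 tilt 3.94 yaw -13.53 roll 0.05 F stand [ 0.1  -0.37 -1.31] w 0.0249
6 rows  shift mm [0.01 0.19 0.7 ] turn deg [ 0.607 -0.009  0.003]
```

Call:
{"name": "servo_tool", "arguments": {
  "increments": [
    {"x":0,"y":0.0002,"z":0.0007,"ax":0.6,"ay":0,"az":0},
    {"x":0,"y":0.0002,"z":0.0007,"ax":0.6,"ay":0,"az":0},
    {"x":0,"y":0.0002,"z":0.0007,"ax":0.6,"ay":0,"az":0},
    {"x":0,"y":0.0002,"z":0.0007,"ax":0.6,"ay":0,"az":0},
    {"x":0,"y":0.0002,"z":0.0007,"ax":0.6,"ay":0,"az":0},
    {"x":0,"y":0.0002,"z":0.0007,"ax":0.6,"ay":0,"az":0},
    {"x":0,"y":0,"z":0,"ax":0,"ay":0,"az":0},
    {"x":0,"y":0,"z":0,"ax":0,"ay":0,"az":0}
  ]
}}

```text
time_s: 15.48
tool_pos: [0.5584, -0.2393, 0.1212]
ee_rot: [2.464, 1.941, 0.007]
contact_force: [-1.5, -0.6, 1.1]
width: 0.0248
finger_force: 59.6
```

```bash
python3 st.py -62.7 103.8 0 2
```

```text
t 15.48 xb -62.6 hb 104.5 y -0.2 tilt 0.36 yaw -13.53 roll 0.04 F stand [-1.35 -0.91  1.09] w 0.0248
2 rows  shift mm [ 0.09 -0.02  0.53] turn deg [ 0.18  -0.02   0.008]
```

Call:
{"name": "servo_tool", "arguments": {
  "increments": [
    {"x":0,"y":0,"z":0.0003,"ax":0.15,"ay":0,"az":0},
    {"x":0,"y":0,"z":0.0003,"ax":0.15,"ay":0,"az":0},
    {"x":0,"y":0,"z":0,"ax":0,"ay":0,"az":0},
    {"x":0,"y":0,"z":0,"ax":0,"ay":0,"az":0}
  ]
}}

```text
time_s: 15.82
tool_pos: [0.5585, -0.2392, 0.1211]
ee_rot: [2.467, 1.943, 0.003]
contact_force: [-1.4, 1.3, 4.9]
width: 0.0249
finger_force: 60.1
```

```bash
python3 st.py; python3 -c "
from cell import robot
print(robot.get_state()['ft_torque'])"
```

```text
t 15.82 xb -62.6 hb 104.6 y -0.1 tilt 0.11 yaw -13.54 roll 0.04 F stand [-1.69  0.94  4.9 ] w 0.0249
[0.16133798 0.35340574 0.04522765]
```

The shelf lies level and bears on the brackets. I release it with a modest opening inside the slots.

Call:
{"name": "servo_tool", "arguments": {
  "increments": [
    {"x":0,"y":0,"z":0,"ax":0,"ay":0,"az":0},
    {"x":0,"y":0,"z":0,"ax":0,"ay":0,"az":0},
    {"x":0,"y":0,"z":0,"ax":0,"ay":0,"az":0}
  ],
  "squeeze": 20
}}

```text
time_s: 16.07
tool_pos: [0.5584, -0.2393, 0.121]
ee_rot: [2.467, 1.943, 0.003]
contact_force: [-2.7, 0.8, 5.1]
width: 0.0245
finger_force: 60.2
```

Call:
{"name": "servo_tool", "arguments": {
  "increments": [
    {"x":0,"y":0,"z":0,"ax":0,"ay":0,"az":0},
    {"x":0,"y":0,"z":0,"ax":0,"ay":0,"az":0},
    {"x":0,"y":0,"z":0,"ax":0,"ay":0,"az":0},
    {"x":0,"y":0,"z":0,"ax":0,"ay":0,"az":0},
    {"x":0,"y":0,"z":0,"ax":0,"ay":0,"az":0},
    {"x":0,"y":0,"z":0,"ax":0,"ay":0,"az":0}
  ],
  "grip": 0.05
}}

```text
time_s: 16.57
tool_pos: [0.5583, -0.2392, 0.1204]
ee_rot: [2.468, 1.944, 0.002]
contact_force: [0.2, -0.2, -0.5]
width: 0.0403
finger_force: 0.0
```

```bash
python3 st.py
```

```text
t 16.57 xb -62.7 hb 104.0 y -0.1 tilt 0.07 yaw -13.54 roll 0.05 F stand [ 0.26 -0.19 -0.48] w 0.0403
```

Free of force; I withdraw straight up.

Call:
{"name": "servo_tool", "arguments": {
  "increments": [
    {"x":0,"y":0,"z":-0.005,"ax":0,"ay":0,"az":0},
    {"x":0,"y":0,"z":-0.008,"ax":0,"ay":0,"az":0},
    {"x":0,"y":0,"z":-0.01,"ax":0,"ay":0,"az":0},
    {"x":0,"y":0,"z":-0.015,"ax":0,"ay":0,"az":0},
    {"x":0,"y":0,"z":-0.025,"ax":0,"ay":0,"az":0},
    {"x":0,"y":0,"z":-0.03,"ax":0,"ay":0,"az":0},
    {"x":0,"y":0,"z":-0.03,"ax":0,"ay":0,"az":0},
    {"x":0,"y":0,"z":-0.03,"ax":0,"ay":0,"az":0},
    {"x":0,"y":0,"z":-0.02,"ax":0,"ay":0,"az":0},
    {"x":0,"y":0,"z":0,"ax":0,"ay":0,"az":0},
    {"x":0,"y":0,"z":0,"ax":0,"ay":0,"az":0}
  ]
}}

```text
time_s: 17.48
tool_pos: [0.5587, -0.2396, 0.2963]
ee_rot: [2.464, 1.941, 0.005]
contact_force: [-0.3, -0.2, -0.5]
width: 0.0406
finger_force: 0.0
```

```bash
python3 look.py w6; python3 -c "
import cv2,numpy as np
from cell import robot
r=cv2.imread('pics/w6.png')
s=robot.get_image('scene')['image'];a=cv2.resize(s[230:360,200:330],None,fx=2.4,fy=3.6,interpolation=2)
o=np.zeros((480,800,3),np.uint8);o[:360,:480]=cv2.resize(r,(480,360));o[:468,480:792]=a;cv2.imwrite('pics/v6.png',o)"
```

```text
17.4833 [ 0.55865196 -0.23963353  0.29628001] 0.04056075613157288
```

View pics/v6.png

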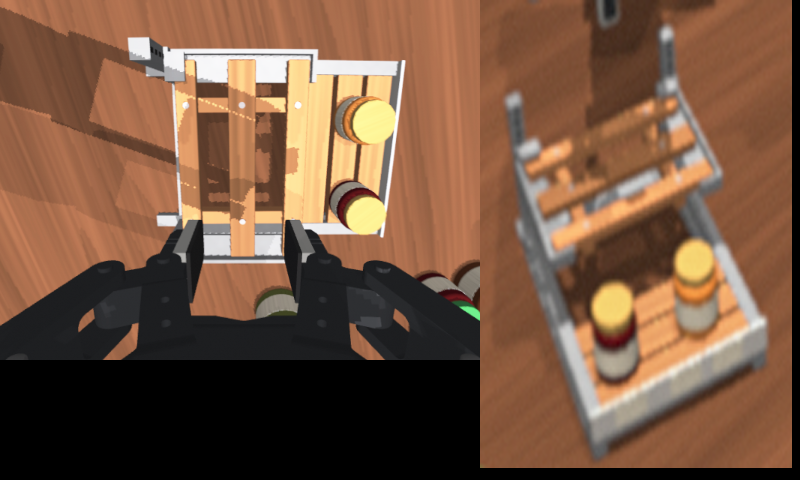

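The shelf lies flat and square on both brackets, under the lips at about (180,80) and behind the nibs at about (315,65). The jars stand where they were and the gripper is clear.

```bash
python3 -c "
from cell import robot
print(robot.sign_off())"
```

```text
the job is handed in; nothing more can be done
None
```

The larger shelf is back across the stand's two top brackets, under the lips and behind the nibs. It lies level and released, and the job was handed in at about 17.5 s of the 48 s allowed; sign-off returned no verdict.

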